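# Scoop milling balls into the blue-banded jar

### The arm

A 7-joint arm with a two-finger parallel gripper is mounted at the origin on the work surface. World frame = base frame: x ahead of the robot, y to its left, z up, the work surface at z = 0. Lengths are in m, angles in rad, forces in N, time in s.
With the tool pointing down it reaches from about 0.4 to 0.85 m from the base axis. Payload 10.4 kg.
Tool frame: the origin (TCP) lies midway between the tips of the shut fingers; the grasp point (between the pads) lies 19 mm behind it (manip.hold_point_z is the distance from the TCP to the grasp point, in m); z points along the fingers, y is the line along which they close (so a half turn about z gives the same grasp; the last joint's range is limited). The gripper opens to 85 mm and grips with 20 to 120 N. Pads are 22 mm wide; open, the fingers measure 114 mm over their backs; the gripper's body (76 mm by 85 mm) begins 54 mm behind the grasp point. The pads swing forward as they close: fully open they stand 13 mm farther back than shut.
Start: joints at [-1.224, 0.332, -0.065, 1.46, 0.022, 1.35, -0.088], TCP at [0.226, 0.583, 0.231] pointing down, gripper open.
Joint ranges: [-2.6, 2.6], [-0.5, 2.12], [-1.47, 1.34], [0.16, 2.42], [-1.27, 4.41], [0.06, 2.06], [-2.6, 2.6]. Speed limits (rad/s): [2.22, 2.22, 2.79, 2.79, 3.14, 3.14, 3.14].

### API

Orientations are given as a unit quaternion [x, y, z, w].
In Python, from workcell import manip, eyes, job gives the robot as it stands.
- The arm moves only by the shell command python3 -m crank 'ROWS' [FORCE]. ROWS is JSON, a list that holds one entry, the list of rows, each a list of 7 numbers: the finger opening in cm, from 0 to 8.54, then the shift along the world's x, y, z in cm, then the turn, a rotation vector about the world's x, y, z in degrees. In form: [[[hand, x, y, z, ax, ay, az], ...]]. A call has 1 to 20 rows; each row shifts and turns the commanded pose from where the row before left it; what a row does not reach is not made up. A row lasts 1/8 s, in which the tool goes at most 62.5 mm and 10.7 degrees, less where a joint would pass 70% of its speed; a pose out of reach is approached as far as the arm can. A call with a gripper value outside its range is refused whole. The fingers move at their own pace and stop on an object; FORCE is the grip in N (left out, the last holds). Time passes only in rows, so rows that do not move let the fingers close. It gives the time, the measured TCP pose, the force, the opening and the grip force at its end, in the units of the state.
- manip.get_obs(): the state, without advancing time (a new reading comes with each control period).
- eyes.camera(name): name is "side" or "top"; returns (picture, depth): 384x512x3 uint8, red, green, blue; 384x512 float32, m along the optical axis (not along the pixel's ray), 0 where there is no reading.
- eyes.camera_params(name): a dict with "fx", "fy", "cx", "cy" (pixels), "dist" ([k1, k2, p1, p2, k3] as OpenCV has them; the pictures are not rectified), "world_from_camera" (4x4, takes a point from camera to world coordinates). Camera axes: x right, y down, z forward; pixel columns grow to the right and rows downward; lengths in m; the calibration is good to about 2 mm. A picture is of the moment at which its call begins. camera_params takes no time and is no camera call.
- job.hand_in(): hands the job in; it is judged then, once.
The state is a dict: "clock": time; "joint_pos": joint angles; "joint_velocities": joint speeds; "tau": joint torques, N m; "position": TCP position; "ee_rot": TCP orientation; "ft_force": force on the tool from outside, world axes, zero at the start; "torque": the same for the moment, N m; "grip_width": opening from 0.0 (shut) to 1.0 (fully open); "grasp_force": force on a finger pad.
Only numpy, scipy, OpenCV 4.12 (cv2) and the standard library are available. Lean on these libraries where they do the work, as an engineer would, in place of code of your own. Each camera call takes 0.05 s, during which the arm holds its last target. There are 200 camera calls.

### The job

Use the scoop to gather both red milling balls from the grey tray in one scoopful, keeping your fingers off the balls, and tip them into the steel jar with the blue band (not the yellow one). Then stand the scoop upright back in the tray where it was and let go.

Things in the scene. Friction and masses are not known exactly. Their poses are not given: they have to be found in the camera images.
- scoop: Steel scoop, 160 g. Origin: centre of the pan's underside; x forward out of the lip, z up. Pan 100 (x) by 84: lip x=+50, heel x=-50, floor 1.5-2.5 thick, back wall 36 high, side walls 34 high from heel to x=+3. Black grip block 36 (x) by 18 (y), centred x=-32, y=0, z=46 to 96, pinched from above across y; balls pass under it. Starts flat in a tray, lip within 15 deg of straight towards robot.
- ball_1: Red glazed (slick) milling ball, 30 diameter, origin at its centre, 50 g, lying in the fixed grey tray ahead of the scoop's lip. The tray is parallel to the scoop as it starts: inside 232 by 102, flat floor 4 above the bench, wall tops 30 above the bench. From the starting scoop, the tray's end wall is 121 ahead of the lip, the other 11 behind the heel, side walls 9 beyond each side.
- ball_2: The second red milling ball, the same, also in the tray ahead of the lip and nothing else with them. They roll ahead when pushed by the lip, ride up over it once stopped by the end wall, and roll on slopes over about 8 degrees.
- jar: Round open steel milling jar with a broad blue band, fixed to the bench on a dark plate 150 square, 4 thick. Origin: centre of its underside, at bench level. Outside diameter 124, inside 116, rim 70 and inner floor 6 above the bench. It stands to the left or right of the tray; on the other side stands an equal jar with a yellow band.

How it is judged:
By the outcome, as a careful person would: the job done as asked, in the order asked, and still so for the second after the job is handed in, with the robot touching nothing.
It also fails if it takes over 56 s, if anything falls off the work surface, if the arm or the gripper's body presses on something with over 40 N, if the wrist force passes 120 N, or if a joint passes its speed limit or range.

## Working session

There is one attempt and no reset: what is moved stays moved. The work goes in short steps, Python scripts to look and compute and a shell command to move; the robot and the scene stay as the last step left them, time stands still between calls to the robot, and variables do not carry over. Pictures are saved under pics/ and viewed, at most 10 in all, crops included, and the job is handed in when it is done.

```bash
mkdir -p pics
python3 - <<'E'
from workcell import manip, eyes
import cv2,numpy as np
for n in("top","side"):
    p,d=eyes.camera(n); np.savez(f"/tmp/{n}0.npz",p=p,d=d)
    cv2.imwrite(f"pics/{n}0.png",p[:,:,::-1])
    print(n,eyes.camera_params(n))
o=manip.get_obs();print(o, manip.hold_point_z)
E
```

```text
top {'fx': 467.15142838942995, 'fy': 467.15142838942995, 'cx': 247.36586299656273, 'cy': 189.10417840278822, 'dist': array([-0.18022489,  0.        ,  0.        ,  0.        ,  0.        ]), 'world_from_camera': array([[-0.01480551, -0.99320322,  0.11544763,  0.44118459],
       [-0.99954501,  0.01773588,  0.02439686, -0.01981404],
       [-0.02627861, -0.1150339 , -0.99301392,  1.05530897],
       [ 0.        ,  0.        ,  0.        ,  1.        ]])}
side {'fx': 351.99469146313004, 'fy': 351.99469146313004, 'cx': 263.3264850969892, 'cy': 188.16299079144116, 'dist': array([8.529933e-05, 0.000000e+00, 0.000000e+00, 0.000000e+00,
       0.000000e+00]), 'world_from_camera': array([[-0.73976544, -0.51209001,  0.43647555,  0.27950198],
       [-0.67261258,  0.58055504, -0.45885528,  0.32356451],
       [-0.01842287, -0.63302422, -0.77391274,  0.55941701],
       [ 0.        ,  0.        ,  0.        ,  1.        ]])}
{'clock': 0.1, 'joint_pos': array([-1.22358303,  0.33281115, -0.06472009,  1.46084903,  0.02158425,
        1.34990973, -0.08851704]), 'joint_velocities': array([-0.00034626, -0.00068786, -0.00011207, -0.00092103, -0.00072544,
       -0.00052111,  0.00051547]), 'tau': array([ 1.83646857e-04, -6.26738477e+01,  4.84714773e-02, -3.92435467e+01,
        1.63130328e-02,  6.87653126e-03,  1.88488542e-06]), 'position': array([0.22576592, 0.58243769, 0.23059796]), 'ee_rot': array([ 1.83846116e-01,  9.82954828e-01, -6.33417061e-04, -1.00051493e-04]), 'ft_force': array([ 0.67982032, -0.25778643,  0.07601872]), 'torque': array([-0.02551811, -0.09294457,  0.01736404]), 'grasp_force': 0.0, 'grip_width': 1.0011844780580106} 0.0187
```

View pics/top0.png

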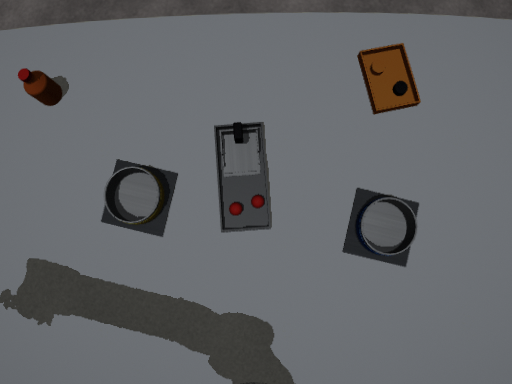

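View pics/side0.png

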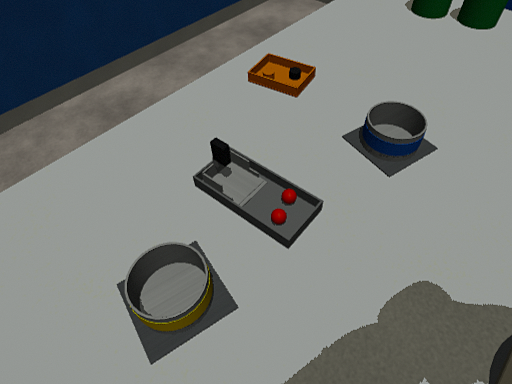

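The top view shows the tray at columns 215–271, rows 123–232, with the grip near (238,132) and the balls at (236,209) and (258,202). The blue jar is at (388,226), on the robot's right. The side view agrees, with the yellow jar at the lower left. Next I'll measure positions.

```bash
cat > h.py <<'E'
from workcell import manip, eyes
import cv2,numpy as np
def ray(n,uv,z):
    P=eyes.camera_params(n);K=np.array([[P['fx'],0,P['cx']],[0,P['fy'],P['cy']],[0,0,1]])
    q=cv2.undistortPoints(np.float64(uv).reshape(-1,1,2),K,P['dist']).reshape(-1,2)
    T=P['world_from_camera'];d=np.c_[q,np.ones(len(q))]@T[:3,:3].T;o=T[:3,3]
    return o+d*((z-o[2])/d[:,2])[:,None]
def cents(mask,amin=8):
    n,l,s,c=cv2.connectedComponentsWithStats(mask.astype(np.uint8))
    return [(c[i],s[i],l==i) for i in range(1,n) if s[i][4]>=amin]
def red(p):
    p=p.astype(int);return (p[...,0]>90)&(p[...,1]<40)&(p[...,2]<40)
def pts(m): y,x=np.nonzero(m);return np.c_[x,y].astype(float)
E
python3 - <<'E'
from h import *
for n in("top","side"):
    f=np.load(f"/tmp/{n}0.npz");p=f['p'].astype(int);g=p.max(2)
    print(n,'balls',[ray(n,c,.019).round(4).tolist()+[s[4]] for c,s,_ in cents(red(p))])
    blk=g<30
    print('black',[(c.round(1).tolist(),s.tolist()) for c,s,_ in cents(blk)])
    bl=(p[...,2]>p[...,0]+35)
    print('blue',[(c.round(1).tolist(),s.tolist()) for c,s,_ in cents(bl,20)])
    if n=="top":
        print('bg',p[170,290],p[190,243],p[150,240],p[226,243],p[124,240], p[228,350])
        m=np.zeros(g.shape,bool);m[110:245,200:285]=(g<125)[110:245,200:285]
        t=max(cents(m),key=lambda a:a[1][4]);print('tray',t[1])
        w=ray(n,pts(t[2]),.030);r=cv2.minAreaRect(w[:,:2].astype(np.float32)*1000);print(r)
        d=f['d'];print('depth grip',d[128:142,232:246].round(3).tolist()[::2])
E
```

```text
top balls [[[0.8605, 0.5593, 0.019], np.int32(84)], [[0.5341, -0.0154, 0.019], np.int32(57)], [[0.5186, 0.0344, 0.019], np.int32(56)]]
black [([387.5, 47.5], [384, 47, 8, 2, 8]), ([29.6, 77.6], [25, 71, 9, 12, 61]), ([51.6, 91.9], [40, 76, 22, 29, 347]), ([399.6, 87.9], [393, 81, 14, 15, 159]), ([231.6, 147.0], [216, 123, 45, 106, 530]), ([258.0, 132.0], [258, 128, 1, 9, 9]), ([259.0, 143.0], [259, 138, 1, 11, 11]), ([159.2, 190.1], [138, 165, 32, 59, 475]), ([116.7, 190.1], [106, 168, 38, 53, 495]), ([364.4, 218.4], [355, 194, 36, 57, 297]), ([404.3, 225.4], [383, 200, 32, 53, 470]), ([241.6, 206.5], [240, 203, 3, 8, 8]), ([251.5, 226.0], [246, 226, 12, 1, 12])]
blue []
bg [110 114 119] [62 64 66] [91 94 96] [50 52 53] [ 9  9 10] [34 35 38]
tray [  200   110    85   135 11475]
((590.1301879882812, 18.67115020751953), (190.88963317871094, 302.6634216308594), 88.6689453125)
depth grip [[1.0720000267028809, 0.9800000190734863, 0.9789999723434448, 0.0, 0.9750000238418579, 0.9779999852180481, 0.9789999723434448, 0.9739999771118164, 0.9769999980926514, 0.9769999980926514, 1.03299999237060
[... 1942 characters left out ...]
2.8], [289, 67, 12, 12, 118]), ([417.6, 124.5], [408, 110, 17, 26, 190]), ([369.1, 125.8], [365, 118, 11, 14, 37]), ([362.1, 136.8], [359, 124, 9, 26, 84]), ([220.4, 151.9], [210, 138, 21, 29, 404]), ([283.1, 183.0], [249, 160, 70, 46, 418]), ([199.7, 175.5], [197, 172, 6, 7, 24]), ([255.8, 215.9], [193, 177, 129, 71, 814]), ([133.2, 291.8], [127, 271, 15, 40, 277]), ([205.2, 287.3], [202, 281, 6, 14, 15]), ([210.3, 300.5], [209, 297, 4, 9, 11]), ([497.2, 357.1], [489, 336, 23, 48, 84]), ([501.4, 367.7], [497, 361, 9, 14, 27]), ([496.5, 380.3], [494, 376, 6, 8, 11])]
blue [([79.5, 37.7], [0, 0, 239, 114, 13737]), ([508.8, 4.8], [505, 0, 7, 10, 51]), ([391.8, 145.9], [366, 130, 60, 26, 640])]
```

Run:
```python
import cv2
a=cv2.resize(cv2.imread('pics/top0.png')[110:245,195:290],None,fx=4,fy=4,interpolation=cv2.INTER_CUBIC)
b=cv2.resize(cv2.imread('pics/top0.png')[180:270,338:425],None,fx=4,fy=4,interpolation=cv2.INTER_CUBIC)
import numpy as np
b=cv2.copyMakeBorder(b,0,a.shape[0]-b.shape[0],0,0,cv2.BORDER_CONSTANT)
cv2.imwrite('pics/crop1.png',np.hstack([a,b]))
```

```text
(no output)
```

View pics/crop1.png

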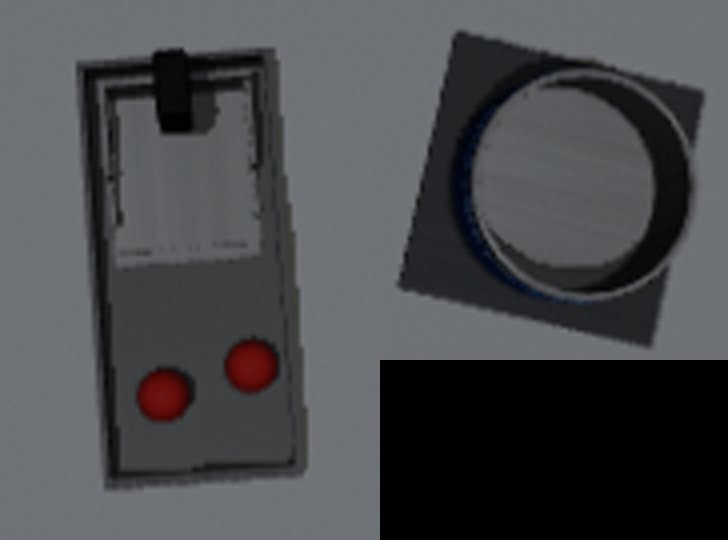

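The crop shows the tray's outer corners at (78,63), (272,48), (303,473) and (106,489), and the lip end at row ~260. The blue jar's rim is centred at about (586,184).

Run:
```python
from h import *
c=np.array([[78,63],[272,48],[303,473],[106,489]])/4+[194.6,109.6]
w=ray('top',c,.03)[:,:2];print(w.round(4),w.mean(0))
ax=(w[2]+w[3]-w[0]-w[1])/2;print('len',np.linalg.norm(ax),'yaw',np.degrees(np.arctan2(ax[1],ax[0])), 'wid',np.linalg.norm(w[1]-w[0]))
u=ax/np.linalg.norm(ax)
f=np.load('/tmp/top0.npz');d=f['d'];m=np.zeros(d.shape,bool);m[118:150,225:250]=1
m&=(d>.9)&(d<.984);q=pts(m);
W=ray('top',q,.1);print('grip n',len(q),W.mean(0),cv2.minAreaRect((W[:,:2]*1000).astype(np.float32)))
g=W.mean(0)[:2];ctr=w.mean(0);print('scoop origin from tray', ctr-u*55,'grip from tray',ctr-u*87)
v=np.array([-u[1],u[0]]);print('grip rel tray',(g-ctr)@u,(g-ctr)@v)
for n in('top',):
    e=np.array([[477,184],[695,184],[586,68],[586,300]])
    e=(e-[380,0])/4+[337.6,179.6];J=ray(n,e,.07);print('jar',J.round(4),(J[0]+J[1])/2,(J[2]+J[3])/2)
# plate
pl=(np.array([[458,32],[704,92],[652,346],[400,288]])-[380,0])/4+[337.6,179.6];print('plate',ray('top',pl,.004).mean(0))
f=np.load('/tmp/side0.npz');
cs=[c for c,s,_ in cents(f['p'].max(2)<30) if abs(c[0]-220)<3 and abs(c[1]-152)<3]
print('grip side z.075',ray('side',cs,.075))
```

```text
[[ 0.7068  0.0784]
 [ 0.713  -0.0313]
 [ 0.4741 -0.0437]
 [ 0.467   0.0644]] [0.59020342 0.01697493]
len 0.23971736224444767 yaw -176.83888038118616 wid 0.10985327511510748
grip n 146 [0.67557026 0.02258705 0.1       ] ((675.87548828125, 22.590225219726562), (36.894805908203125, 17.6820125579834), 4.318983554840088)
scoop origin from tray [55.5065162   3.04989271] grip from tray [87.45782546  4.81449942]
grip rel tray -0.08554642020812 -0.0008961140746191087
jar [[ 0.4736 -0.2369  0.07  ]
 [ 0.4707 -0.3561  0.07  ]
 [ 0.5342 -0.2987  0.07  ]
 [ 0.4108 -0.2937  0.07  ]] [ 0.4721532  -0.29648813  0.07      ] [ 0.4724892  -0.29618016  0.07      ]
plate [ 0.47189636 -0.29645049  0.004     ]
grip side z.075 [[0.67676855 0.02414367 0.075     ]]
```

```bash
python3 -m crank '[[[6,3.2,-4,-0.5,0,0,1.74],[6,3.2,-4,-0.5,0,0,1.74],[6,3.2,-4,-0.5,0,0,1.74],[6,3.2,-4,-0.5,0,0,1.74],[6,3.2,-4,-0.5,0,0,1.74],[6,3.2,-4,-0.5,0,0,1.74],[6,3.2,-4,-0.5,0,0,1.74],[6,3.2,-4,-0.5,0,0,1.74],[6,3.2,-4,-0.5,0,0,1.74],[6,3.2,-4,-0.5,0,0,1.74],[6,3.2,-4,-0.5,0,0,1.74],[6,3.2,-4,-0.5,0,0,1.74],[6,3.2,-4,-0.5,0,0,1.74],[6,3.2,-4,-0.5,0,0,1.74],[6,0,0,0,0,0,0]]]'
cat >> h.py <<'E'
from scipy.spatial.transform import Rotation as R
def st():
    o=manip.get_obs();M=R.from_quat(o['ee_rot']).as_matrix()
    print('t',round(o['clock'],2),'p',(o['position']*100).round(2),'y',M[:,1].round(3),'z',M[:,2].round(3),'yaw_y',np.degrees(np.arctan2(M[1,1],M[0,1])).round(1),'F',o['ft_force'].round(1),'w',(o['grip_width']*8.5).round(2),o['grasp_force'],'q',o['joint_pos'].round(2));return o,M
E
python3 -c "from h import *;st()"
```

```text
clock: 1.98
position: [0.6746, 0.0174, 0.1598]
ee_rot: [-0.025, 1.0, -0.001, -0.001]
ft_force: [0.1, -0.6, 0.5]
grip_width: 0.7
grasp_force: 0.0Traceback (most recent call last):
  File "<string>", line 1, in <module>
    from h import *;st()
                    ~~^^
  File "h.py", line 17, in st
    print('t',round(o['clock'],2),'p',(o['position']*100).round(2),'y',M[:,1].round(3),'z',M[:,2].round(3),'yaw_y',np.degrees(np.arctan2(M[1,1],M[0,1])).round(1),'F',o['ft_force'].round(1),'w',(o['grip_width']*8.5).round(2),o['grasp_force'],'q',o['joint_pos'].round(2));return o,M
                                                                                                                                                                                                 ^^^^^^^^^^^^^^^^^^^^^^^^^^^
AttributeError: 'float' object has no attribute 'round'
```

```bash
sed -i "s/(o\['grip_width'\]\*8.5).round(2)/round(o['grip_width']*8.5,2)/" h.py
python3 -m crank '[[[5,0.15,0.56,0,0,0,0.3],[5,0,0,-3,0,0,0],[5,0,0,-3,0,0,0],[5,0,0,-3,0,0,0],[5,0,0,-1.2,0,0,0],[5,0,0,0,0,0,0],[1,0,0,0,0,0,0],[1,0,0,0,0,0,0],[1,0,0,0,0,0,0],[1,0,0,0,0,0,0],[1,0,0,0,0,0,0]]]' 50
python3 - <<'E'
from h import *
st();p,d=eyes.camera('side');cv2.imwrite('pics/s1.png',cv2.resize(p[110:270,150:370,::-1],None,fx=3,fy=3))
E
```

```text
clock: 3.35
position: [0.6763, 0.0282, 0.0609]
ee_rot: [-0.03, 1.0, 0.0, 0.001]
ft_force: [0.0, -1.4, 5.5]
grip_width: 0.204
grasp_force: 50.0
t 3.35 p [67.63  2.82  6.09] y [-0.06   0.998  0.   ] z [ 0.002  0.    -1.   ] yaw_y 93.5 F [ 0.  -1.4  5.5] w 1.73 50.04580736160278 q [-0.31  0.58  0.27  1.5  -0.17  1.08  1.64]
```

View pics/s1.png

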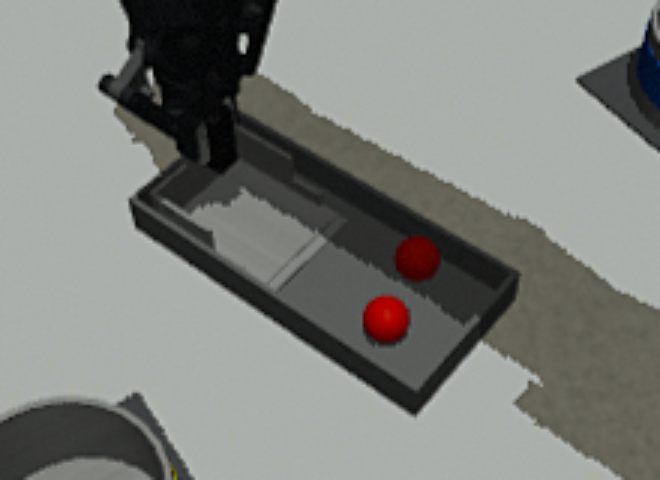

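The grip holds, though my y correction doubled and dragged the scoop about 5 mm sideways. I'll shift it back, then push forward.

```bash
python3 -m crank '[[[1,0,-0.45,0.05,0,0,-0.3],[1,-1.4,-0.08,0,0,0,0],[1,-1.4,-0.08,0,0,0,0],[1,-1.4,-0.08,0,0,0,0],[1,-1.4,-0.08,0,0,0,0],[1,-1.4,-0.08,0,0,0,0],[1,-1.4,-0.08,0,0,0,0],[1,-1.0,-0.06,0,0,0,0],[1,-1.0,-0.06,0,0,0,0],[1,-1.0,-0.06,0,0,0,0],[1,0,0,0,0,0,0]]]'
python3 - <<'E'
from h import *
st();p,d=eyes.camera('side');cv2.imwrite('pics/s2.png',cv2.resize(p[110:270,150:370,::-1],None,fx=3,fy=3))
E
```

```text
clock: 4.78
position: [0.5614, 0.0173, 0.0608]
ee_rot: [-0.028, 1.0, 0.0, 0.001]
ft_force: [-1.6, 0.2, 11.3]
grip_width: 0.209
grasp_force: 50.6
t 4.78 p [56.14  1.73  6.08] y [-0.055  0.998  0.   ] z [ 0.001  0.001 -1.   ] yaw_y 93.2 F [-1.6  0.2 11.3] w 1.77 50.6072473526001 q [-0.35  0.36  0.28  1.83 -0.12  0.97  1.61]
```

View pics/s2.png

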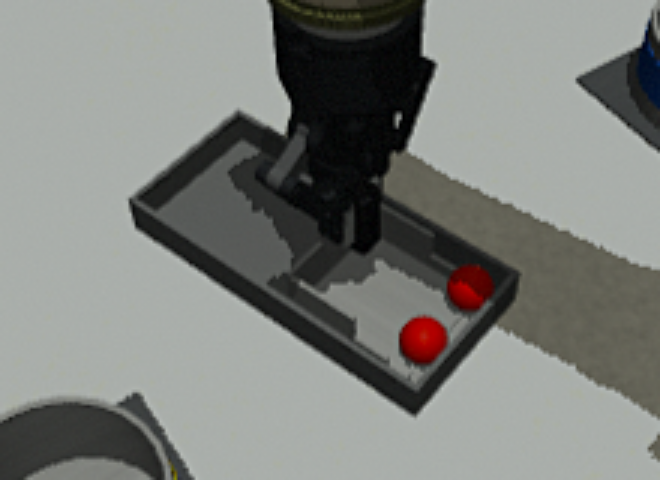

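Both balls are on the lip against the end wall, at crop (422,340) and (470,287). I'll advance the last 5 mm, then pitch the lip up about the heel.

```bash
python3 -m crank '[[[1,-0.25,-0.02,0.02,0,0,0],[1,-0.25,-0.02,0.02,0,0,0],[1,0.28,0.02,0.09,-0.17,3,0],[1,0.28,0.02,0.09,-0.17,3,0],[1,0.28,0.02,0.09,-0.17,3,0],[1,0.28,0.02,0.09,-0.17,3,0],[1,0.28,0.02,0.09,-0.17,3,0],[1,0.0,0,0,0,0,0],[1,0,0,0,0,0,0],[1,0,0,0,0,0,0],[1,0,0,0,0,0,0],[1,0,0,0,0,0,0]]]' 60
python3 - <<'E'
from h import *
st();p,d=eyes.camera('side');cv2.imwrite('pics/s3.png',cv2.resize(p[110:270,150:370,::-1],None,fx=3,fy=3))
E
```

```text
clock: 6.32
position: [0.5702, 0.0179, 0.0648]
ee_rot: [-0.027, 0.991, -0.004, -0.131]
ft_force: [0.1, 0.1, -2.8]
grip_width: 0.201
grasp_force: 58.7
t 6.33 p [57.02  1.79  6.48] y [-0.055  0.998 -0.   ] z [-0.259 -0.015 -0.966] yaw_y 93.2 F [ 0.1  0.1 -2.8] w 1.71 58.66365194320679 q [-0.31  0.56  0.28  1.56 -0.15  1.31  1.63]
```

View pics/s3.png

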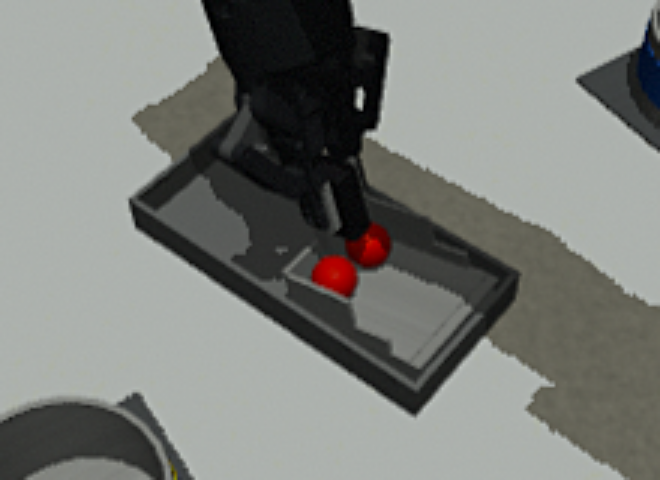

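Both balls are now in the back of the pan, at crop (335,277) and (370,245), and the wrist force matches the loaded weight. Next is the lift and carry.

```bash
python3 -m crank '[[[1,0,0,0.5,0,0,0],[1,0,0,1.5,0,0,0],[1,0,0,2,0,0,0],[1,0,0,2,0,0,0],[1,0,0,2.5,0,0,0],[1,0,0,2,0,0,0],[1,0,0,1,0,0,0],[1,0,0,0,0,0,0]]]'
python3 -m crank '[[[1,0,-1,0,0,0,-1],[1,0,-2,0,0,0,-2],[1,0,-3,0,0,0,-3],[1,0,-3.5,0,0,0,-3],[1,0,-3.5,0,0,0,-3],[1,0,-3.5,0,0,0,-3],[1,0,-3.5,0,0,0,-3],[1,0,-3.5,0,0,0,-3],[1,0,-3.5,0,0,0,-3],[1,-0.1,-3.5,0,0,0,-3],[1,-0.2,-3,0,0,0,-3],[1,-0.2,-2,0,0,0,-2.3],[1,-0.1,-1.2,0,0,0,-2],[1,0,-0.5,0,0,0,-1],[1,0,0,0,0,0,0],[1,0,0,0,0,0,0]]]'
python3 - <<'E'
from h import *
st();p,d=eyes.camera('top');cv2.imwrite('pics/t4.png',cv2.resize(p[110:300,200:450,::-1],None,fx=3,fy=3))
E
```

```text
clock: 7.38
position: [0.5706, 0.0179, 0.1803]
ee_rot: [-0.027, 0.991, -0.004, -0.13]
ft_force: [-0.1, -0.0, -3.6]
grip_width: 0.201
grasp_force: 58.7
clock: 9.38
position: [0.565, -0.353, 0.1798]
ee_rot: [0.273, 0.953, 0.036, -0.126]
ft_force: [0.5, 1.1, -3.2]
grip_width: 0.207
grasp_force: 58.7
t 9.38 p [ 56.5  -35.3   17.98] y [0.53  0.848 0.001] z [-0.22   0.138 -0.966] yaw_y 58.0 F [ 0.5  1.1 -3.2] w 1.76 58.70338976383209 q [ 0.2   0.7   0.52  1.15 -0.3   1.63  1.69]
```

View pics/t4.png

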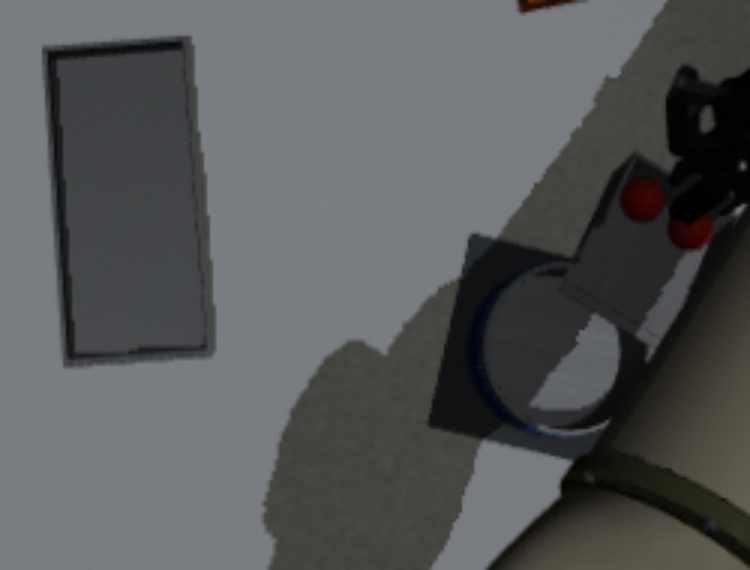

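Both balls are in the pan, at crop (643,200) and (690,230), and the lip is over the blue jar. I'll pour, pivoting about the lip.

```bash
python3 -m crank '[[[1,-0.28,0.18,-0.49,-2.65,-4.24,0],[1,-0.34,0.21,-0.53,-2.65,-4.24,0],[1,-0.4,0.25,-0.56,-2.65,-4.24,0],[1,-0.45,0.28,-0.51,-2.65,-4.24,0],[1,-0.49,0.31,0.65,-2.65,-4.24,0],[1,-0.55,0.35,0.59,-2.65,-4.24,0],[1,0,0,0,0,0,0],[1,0,0,0,0,0,0],[1,0,0,0,0,0,0],[1,-0.58,0.36,0.53,-2.65,-4.24,0],[1,-0.63,0.39,0.47,-2.65,-4.24,0],[1,-0.65,0.41,0.41,-2.65,-4.24,0],[1,-0.68,0.42,0.33,-2.65,-4.24,0],[1,-0.7,0.44,0.27,-2.65,-4.24,0],[1,-0.72,0.45,0.19,-2.65,-4.24,0],[1,0,0,0,0,0,0],[1,0,0,0,0,0,0],[1,0,0,0,0,0,0],[1,0,0,0,0,0,0]]]'
python3 - <<'E'
from h import *
st()
a,_=eyes.camera('side');b,_=eyes.camera('top')
cv2.imwrite('pics/s5.png',np.vstack([cv2.resize(a[70:190,300:460,::-1],(400,300)),cv2.resize(b[160:280,310:470,::-1],(400,300))]))
print([(c.round(),s[4]) for c,s,_ in cents(red(a),4)],[(c.round(),s[4]) for c,s,_ in cents(red(b),4)])
E
```

```text
clock: 11.8
position: [0.5002, -0.3138, 0.1935]
ee_rot: [0.256, 0.888, -0.105, 0.368]
ft_force: [0.8, -0.8, -1.8]
grip_width: 0.205
grasp_force: 59.2
t 11.8 p [ 50.02 -31.38  19.35] y [0.531 0.847 0.002] z [ 0.599 -0.374 -0.708] yaw_y 57.9 F [ 0.8 -0.8 -1.8] w 1.74 59.196783900260925 q [ 0.03 -0.19  0.37  2.31  0.63  0.27  0.89]
[(array([256.,  64.]), np.int32(4))] [(array([23., 74.]), np.int32(89)), (array([25., 83.]), np.int32(5)), (array([35., 88.]), np.int32(32)), (array([31., 93.]), np.int32(5))]
```

View pics/s5.png

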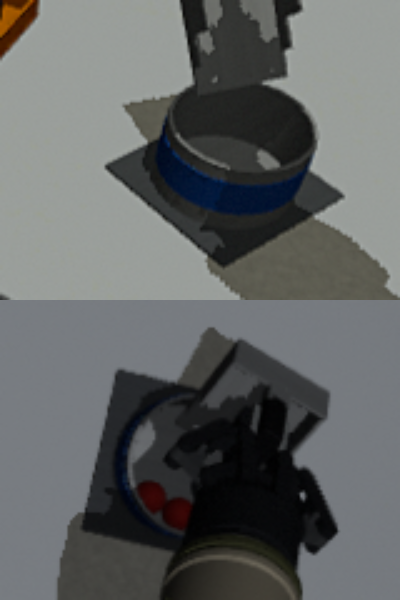

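Both balls are in the blue jar, at (150,495) and (178,513) in the lower panel, and the scoop is empty. I'll level it and carry it back over the tray.

```bash
python3 -m crank '[[[1,0.3,-0.2,1,2.65,4.24,0],[1,0.6,-0.4,0.5,2.65,4.24,0],[1,0.6,-0.4,0.5,2.65,4.24,0],[1,0.6,-0.4,0.5,2.65,4.24,0],[1,0.6,-0.4,0.5,2.65,4.24,0],[1,0.6,-0.4,0.5,2.65,4.24,0],[1,0.6,-0.4,0.5,2.65,4.24,0],[1,0.6,-0.4,0.5,2.65,4.24,0],[1,0.6,-0.4,0.5,2.65,4.24,0],[1,0,0,0,0,0,0]]]'
python3 -m crank '[[[1,1.02,3.1,-0.4,0,0,2.93],[1,1.02,3.1,-0.4,0,0,2.93],[1,1.02,3.1,-0.4,0,0,2.93],[1,1.02,3.1,-0.4,0,0,2.93],[1,1.02,3.1,-0.6,0,0,2.93],[1,1.02,3.1,-0.6,0,0,2.93],[1,1.02,3.1,-0.6,0,0,2.93],[1,1.02,3.1,-0.6,0,0,2.93],[1,1.02,3.1,-0.6,0,0,2.93],[1,1.02,3.1,-0.6,0,0,2.93],[1,1.02,3.1,-0.6,0,0,2.93],[1,1.02,3.1,-0.6,0,0,2.93],[1,0,0,0,0,0,0],[1,0,0,0,0,0,0],[1,0,0,0,0,0,0]]]'
python3 - <<'E'
from h import *
o,M=st();t=np.radians(93.2)
Y=np.array([np.cos(t),np.sin(t),0]);Z=np.array([0,0,-1]);G=np.c_[np.cross(Y,Z),Y,Z]
print('shift',np.array([67.65,2.25,6.08])-o['position']*100,'rot',R.from_matrix(G@M.T).as_rotvec(degrees=True))
E
```

```text
clock: 13.15
position: [0.552, -0.348, 0.2421]
ee_rot: [0.276, 0.961, -0.001, -0.001]
ft_force: [0.2, -0.6, -2.3]
grip_width: 0.205
grasp_force: 59.1
clock: 15.02
position: [0.6732, 0.0232, 0.1795]
ee_rot: [-0.026, 1.0, -0.0, -0.0]
ft_force: [0.2, -0.4, -1.3]
grip_width: 0.203
grasp_force: 59.1
t 15.03 p [67.32  2.32 17.95] y [-0.051  0.999 -0.   ] z [-0. -0. -1.] yaw_y 92.9 F [ 0.2 -0.4 -1.3] w 1.73 59.0826952457428 q [-0.43  0.49  0.46  1.41 -0.22  1.29  1.67]
shift [  0.33297298  -0.07396164 -11.87096   ] rot [ 0.01360057 -0.00419515  0.2505088 ]
```

```bash
python3 -m crank '[[[1,0.33,-0.07,-1,0,0,0.25],[1,0,0,-2,0,0,0],[1,0,0,-2.5,0,0,0],[1,0,0,-2.5,0,0,0],[1,0,0,-2,0,0,0],[1,0,0,-1,0,0,0],[1,0,0,-0.5,0,0,0],[1,0,0,-0.15,0,0,0],[1,0,0,0,0,0,0],[1,0,0,0,0,0,0]]]'
python3 - <<'E'
from h import *
st()
a,_=eyes.camera('side')
cv2.imwrite('pics/s6.png',cv2.resize(a[110:270,150:370,::-1],None,fx=3,fy=3))
E
```

```text
clock: 16.27
position: [0.6767, 0.0237, 0.0634]
ee_rot: [-0.029, 1.0, 0.0, 0.0]
ft_force: [0.3, 1.3, -2.7]
grip_width: 0.202
grasp_force: 59.0
t 16.27 p [67.67  2.37  6.34] y [-0.057  0.998  0.   ] z [ 0.  0. -1.] yaw_y 93.3 F [ 0.3  1.3 -2.7] w 1.72 59.0363073348999 q [-0.4   0.6   0.42  1.51 -0.27  1.09  1.7 ]
```

View pics/s6.png

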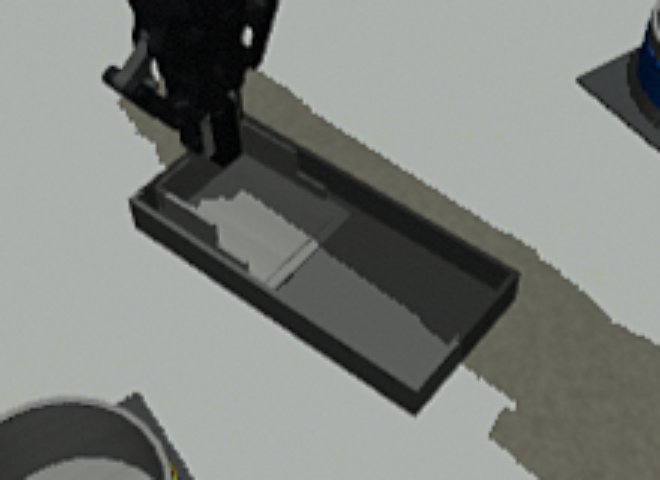

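The scoop is in its place inside the tray, about 2 mm above the floor. I'll set it down, release and retreat.

```bash
python3 -m crank '[[[1,0,-0.1,-0.1,0,0,0],[1,0,0,-0.1,0,0,0],[1,0,0,-0.05,0,0,0],[1,0,0,0,0,0,0]]]'
python3 -m crank '[[[3,0,0,0,0,0,0],[5,0,0,0,0,0,0],[5,0,0,0,0,0,0],[5,0,0,0,0,0,0],[5,0,0,1,0,0,0],[5,0,0,3,0,0,0],[5,0,0,4,0,0,0],[5,0,0,5,0,0,0],[5,0,4,3,0,0,0],[5,0,5,0,0,0,0],[5,0,5,0,0,0,0],[5,0,5,0,0,0,0],[5,0,5,0,0,0,0],[5,0,4,0,0,0,0],[5,0,0,0,0,0,0],[5,0,0,0,0,0,0]]]'
python3 - <<'E'
from h import *
st()
p,d=eyes.camera('top')
cv2.imwrite('pics/t7.png',cv2.resize(p[100:280,200:440,::-1],None,fx=3,fy=3))
m=np.zeros(d.shape,bool);m[118:150,225:250]=1
m&=(d>.9)&(d<.984);W=ray('top',pts(m),.1);print('grip',len(W),W.mean(0),cv2.minAreaRect((W[:,:2]*1000).astype(np.float32)))
print([(c.round(),s[4]) for c,s,_ in cents(red(p))])
E
```

```text
clock: 16.82
position: [0.6765, 0.0225, 0.061]
ee_rot: [-0.029, 1.0, 0.0, -0.0]
ft_force: [-2.7, -0.4, 4.9]
grip_width: 0.201
grasp_force: 60.1
clock: 18.82
position: [0.6767, 0.3017, 0.2207]
ee_rot: [-0.028, 1.0, -0.0, 0.0]
ft_force: [-0.1, 0.4, 0.2]
grip_width: 0.586
grasp_force: 0.0
t 18.82 p [67.67 30.17 22.07] y [-0.057  0.998 -0.001] z [ 0.    -0.001 -1.   ] yaw_y 93.2 F [-0.1  0.4  0.2] w 4.98 0.0 q [-0.71  0.62  0.39  1.12 -0.23  1.44  1.27]
grip 147 [0.6753303  0.02179675 0.1       ] ((675.885498046875, 21.926977157592773), (37.061920166015625, 17.862031936645508), 3.707430839538574)
[(array([371., 239.]), np.int32(56)), (array([382., 245.]), np.int32(50))]
```

View pics/t7.png

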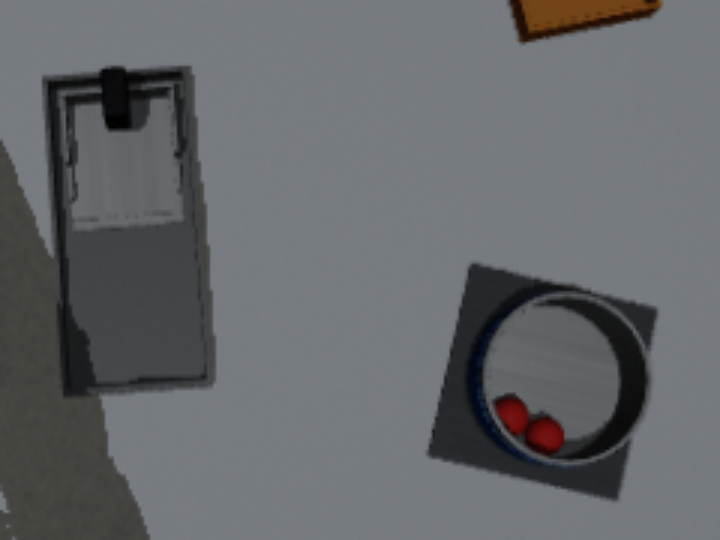

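The scoop stands in the tray within about 1 mm of where it started. Both balls are in the blue jar, at (513,413) and (545,435), and the arm is clear.

```bash
python3 -c "from workcell import job;print(job.hand_in())"
```

```text
the job is handed in; nothing more can be done
None
```

Job handed in after about 19 s: both red balls went into the blue-banded jar in one scoopful, and the scoop is upright in the tray within about 1 mm of its starting spot, released, with the arm clear.

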